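# Hold the test box lid home for the hinge pin

## Task

Lift the loose plywood lid off its two battens and set it on the loudspeaker test box so that the two hinge knuckles of the lid drop into the two gaps between the knuckles of the box. Press the lid down against the springy rubber seal until it sits level and fully home on the rim and all the knuckle holes line up, and finish while still holding it down like that with the gripper, because a colleague will then push the hinge pin through. Leave the hinge pin, the loose loudspeaker driver and the screwdriver where they lie.

Things in the scene. Friction and masses are not known exactly. Their poses are not given: they have to be found in the camera images.
- test_box: Loudspeaker test box of plywood, fixed to the bench, open at the top: 200 mm deep (x), 220 mm wide (y), 120 mm high to its rim, walls 18 mm, grey lining, a driver in its front. Origin: centre of its underside; z up, x from front to rear, y to the left. It is turned up to 0.35 rad, its rear away from the robot. The rear face carries a steel hinge leaf with three knuckles.
- gap_left (a point): Centre of the left of the two gaps between the box's knuckles, (111, 30, 120) mm in the box's frame, on the hinge axis, which runs along the box's y at rim height. The box's knuckles are 14 mm in diameter with 8 mm bores, 30 mm long, at y = -60, 0, +60 mm; each gap is 30 mm wide. The hole of the lid's left knuckle belongs here.
- gap_right (a point): Centre of the right gap between the box's knuckles, on the hinge axis: (111, -30, 120) mm in the box's frame. The hole of the lid's right knuckle belongs here.
- seal_back (a joint): Rear side of the black rubber seal, 8 mm wide, in the middle of the box's rim: how far it is pressed in (m). At 0 it stands 8 mm above the rim, at 0.008 it is level with it. All four sides are alike, springy, about 2 N per mm for the whole seal: 16 N to press it level, the lid's weight (4.5 to 6.5 N) included; left alone, the lid floats about 5 mm above the rim.
- lid: Loose plywood lid, 200 mm (x) by 220 mm (y), 15 mm thick, about 0.55 kg, lying right way up on two 30 mm high battens. Origin: centre of its underside; z up, x towards its hinge edge, which has a steel leaf with two knuckles. Fully home, the underside rests on the rim, its origin at (0, 0, 120) mm in the box's frame, its axes parallel to the box's.
- lid_handle (a point): Centre of the black grip bar of the lid's handle, 42 mm above the lid's underside (27 mm above its top) over the lid's centre. The bar runs along the lid's y: 110 mm long, 14 mm wide (x) and 14 mm high, with 20 mm of free space under it between its two feet at y = -48 and +48 mm.
- knuckle_left (a point): Centre of the hole of the lid's left knuckle: (111, 30, 0) mm in the lid's frame. The lid's knuckles are 14 mm in diameter and 26 mm long (along y) with 8 mm bores, and hang 7 mm below the underside. In its gap a knuckle has 2 mm of play to either side along the axis, and about 2 mm forwards and back before barrel meets leaf.
- knuckle_right (a point): Centre of the hole of the lid's right knuckle: (111, -30, 0) mm in the lid's frame; like the left one.
- battens: Two dark wooden battens fixed to the bench, 170 mm long (along x), 22 mm wide, 30 mm high, at y = -75 and +75 mm; the lid lies on them. Origin: on the bench between them.
- hinge_pin: Bystander: loose steel hinge pin, 6 mm thick and 175 mm long with a bent end, lying on the bench beyond the work. Origin: about its middle, at bench height.
- driver: Bystander: loose loudspeaker driver, 100 mm in diameter and 60 mm high, lying magnet down on the bench beyond the work. Origin: centre of its underside.
- screwdriver: Bystander: screwdriver with a red handle lying on the bench beyond the work. Origin: near its middle, at bench height.

How it is judged (in metres and radians):
On the way, in this order (a step that is already met when the one before it is completed fails the run):
1. the lid has been lifted clear of its battens (height (world z) of lid above 0.06 m and contact force between lid and battens below 0.1 N and contact force between the fingers and lid above 1 N), for 0.1 s.
2. the lid lies on the box, its knuckles in the gaps (x of knuckle_left in the frame of test_box between 0.108 and 0.114 m and y of knuckle_left in the frame of test_box between 0.026 and 0.034 m and z of knuckle_left in the frame of test_box between 0.117 and 0.13 m and x of knuckle_right in the frame of test_box between 0.108 and 0.114 m and y of knuckle_right in the frame of test_box between -0.034 and -0.026 m and z of knuckle_right in the frame of test_box between 0.117 and 0.13 m), for 0.2 s.
At the end, for the whole second after the job is handed in: Both knuckles of the lid are in their gaps, their holes within 2.5 mm in height and 3 mm fore and aft of the box's hinge axis, the lid is level within 0.03 rad and at rest, and the fingers still bear on it with more than 3 N, so that it stays pressed down (x of knuckle_left in the frame of test_box between 0.108 and 0.114 m and y of knuckle_left in the frame of test_box between 0.026 and 0.034 m and z of knuckle_left in the frame of test_box between 0.1175 and 0.1225 m and x of knuckle_right in the frame of test_box between 0.108 and 0.114 m and y of knuckle_right in the frame of test_box between -0.034 and -0.026 m and z of knuckle_right in the frame of test_box between 0.1175 and 0.1225 m and angle between lid's own z axis and vertical below 0.03 rad and contact force between the fingers and lid above 3 N and linear speed of lid below 0.01 m/s and angular speed of lid below 0.1 rad/s); the arm keeps its last pose, push and grip.
It fails at once if the hinge pin was moved more than 20 mm (distance of hinge_pin from where it was at the start of the episode above 0.02 m).
It fails at once if the loose driver was moved more than 20 mm (distance of driver from where it was at the start of the episode above 0.02 m).
It fails at once if the screwdriver was moved more than 20 mm (distance of screwdriver from where it was at the start of the episode above 0.02 m).
It also fails if it takes over 40 s, if anything falls off the work surface, if the arm or the gripper's body presses on something with over 40 N, if the wrist force passes 120 N, or if a joint passes its speed limit or range.

## Robot

A 7-joint arm with a two-finger parallel gripper is mounted at the origin on the work surface. World frame = base frame: x ahead of the robot, y to its left, z up, the work surface at z = 0. Lengths are in m, angles in degrees, forces in N, time in s.
With the tool pointing down it reaches from about 0.425 to 0.875 m from the base axis. Payload 4.7 kg.
Tool frame: the origin (TCP) lies on the centre line of the jaws, within the pads' length; the fingertips stand 14 mm ahead of it and the grasp point (between the pads) lies 5 mm behind it; z points along the fingers, y is the line along which they close (so a half turn about z gives the same grasp; the last joint's range is limited). The gripper opens to 87 mm and grips with 3 to 60 N. Pads are 19 mm wide; open, the fingers measure 117 mm over their backs; the gripper's body (75 mm by 190 mm) begins 51 mm behind the grasp point.
Start: joints at [-71.213, 18.392, -4.016, 83.108, 1.295, 78.541, -3.26], TCP at [0.201, 0.618, 0.237] pointing down, gripper open.
Joint ranges: [-163.93, 163.93], [-17.29, 119.83], [-79.2, 71.16], [3.27, 140.29], [-89.18, 269.18], [5.43, 117.66], [-154.24, 154.24]. Speed limits (degrees/s): [147.25, 147.25, 180, 180, 180, 180, 180].

## Interface

Orientations are given as [roll, pitch, yaw] about the fixed x, y, z axes, in that order (R = Rz(yaw) Ry(pitch) Rx(roll)).
In Python, from cell import env gives the robot as it stands.
- The arm moves only by the tool jog_arm, never from a script. Its argument "motion" is a list that holds one entry, the list of rows, each a list of 7 numbers: the shift along the tool's x, y, z in units of 0.1 m (1.0 is 0.1 m), then the turn, a rotation vector about the tool's x, y, z in units of 180 degrees (1.0 is 180 degrees), then the closure, from 0 (fully open) to 1 (shut). A call has 1 to 5 rows; each row is the pose to reach, as a shift and turn from the pose commanded when the call began, along the tool's axes at that moment, turning the shorter way round; what a row does not reach only later rows make up. A row lasts 1/10 s, in which the tool goes at most 50 mm and 8.59 degrees, less where a joint would pass 70% of its speed; a pose out of reach is approached as far as the arm can. A call with a number of a shift or a turn outside -1 to 1 is refused whole. A call with a gripper value outside its range is refused whole. The fingers move at their own pace and stop on an object; "grip_force" is the grip in N (left out, the last holds). Time passes only in rows, so rows that repeat a pose let the fingers close. It gives the time, the measured TCP pose, the force, the opening and the grip force at its end, in the units of the state.
- env.get_obs(): the state, without advancing time (a new reading comes with each control period).
- env.read_camera(name): name is "scene" or "top" or "wrist"; returns (picture, depth): 420x560x3 uint8, red, green, blue; 420x560 float32, m along the optical axis (not along the pixel's ray), 0 where there is no reading.
- env.camera_info(name): a dict with "camera_matrix" (3x3 intrinsics, pixels), "origin" and "orientation" of the camera in the world; the wrist camera has in their place "mount" (4x4, takes a point from camera to tool coordinates, whose origin is the TCP and whose axes are the flange's). Camera axes: x right, y down, z forward; pixel columns grow to the right and rows downward; lengths in m; the calibration is good to about 2 mm. A picture is of the moment at which its call begins: read the wrist's pose just before it. camera_info takes no time and is no camera call.
- env.sign_off(): hands the job in; it is judged then, once.
The state is a dict: "time_s": time; "qpos": joint angles; "joint_velocities": joint speeds; "effort": joint torques, N m; "tool_pos": TCP position; "tool_rot": TCP orientation; "force": force on the tool from outside, world axes, zero at the start; "wrist_torque": the same for the moment, N m; "grip_width": finger opening in m; "grasp_force": force on a finger pad.
Only numpy, scipy, OpenCV 4.12 (cv2) and the standard library are available. Lean on these libraries where they do the work, as an engineer would, in place of code of your own. Each camera call takes 0.05 s, during which the arm holds its last target. There are 200 camera calls.

## Working session

There is one attempt and no reset: what is moved stays moved. The work goes in short steps, Python scripts to look and compute and a tool call to move; the robot and the scene stay as the last step left them, time stands still between calls to the robot, and variables do not carry over. Pictures are saved under pics/ and viewed, at most 10 in all, crops included, and the job is handed in when it is done.

Besides the shell and the picture viewer there is one more tool, called after "Call:" as name([rows], argument=value, ...), one row to a line, values as JSON. jog_arm: Moves the arm, as the interface text tells. Shifts and turns lie within -1 to 1; 1 stands for 0.1 m of shift or 180 degrees of turn. Its arguments: {"type":"object","properties":{"motion":{"type":"array","items":{"type":"array","items":{"type":"array","items":{"type":"number"}}}},"grip_force":{"type":"number"}},"required":["motion"]}

```bash
mkdir -p pics; ls; cat > h.py <<'E'
from cell import env
import numpy as np, cv2
from scipy.spatial.transform import Rotation as R
def cam(n):
    i=env.camera_info(n);K=np.array(i["camera_matrix"])
    if "mount" in i:
        o=env.get_obs();T=np.eye(4);T[:3,:3]=R.from_euler('xyz',o["tool_rot"],degrees=True).as_matrix();T[:3,3]=o["tool_pos"]
        T=T@np.array(i["mount"])
    else:
        T=np.eye(4);q=np.array(i["orientation"],float)
        T[:3,:3]=q if q.shape==(3,3) else R.from_euler('xyz',q,degrees=True).as_matrix();T[:3,3]=i["origin"]
    p,d=env.read_camera(n);return p,d,K,T
def pts(d,K,T):
    v,u=np.mgrid[:d.shape[0],:d.shape[1]]
    P=np.stack([(u-K[0,2])/K[0,0]*d,(v-K[1,2])/K[1,1]*d,d],-1)
    return P@T[:3,:3].T+T[:3,3]
def save(n,p): cv2.imwrite(f"pics/{n}.png",cv2.cvtColor(p,cv2.COLOR_RGB2BGR))
E
python3 - <<'E'
from h import *
print(env.get_obs())
for n in ("scene","top"):
    i=env.camera_info(n);print(i)
    p,d,K,T=cam(n);save(n,p);np.savez(n,p=p,d=d,K=K,T=T)
print(env.camera_info("wrist"))
E
```

```text
pics
{'time_s': 0.0, 'qpos': array([-71.21262249,  18.43929214,  -4.01560217,  83.17665272,
         1.29583914,  78.53906189,  -3.25891057]), 'joint_velocities': array([ 0.04229391, -0.00821931,  0.05397191, -0.06306676,  0.00278219,
        0.02261273,  0.03917903]), 'effort': array([-6.89612830e-05, -4.91294217e+01, -4.03931066e-01, -3.12520158e+01,
       -6.38339971e-02,  4.40702587e-02,  1.99071592e-04]), 'tool_pos': array([0.20052726, 0.6177369 , 0.23544351]), 'tool_rot': array([-1.79890284e+02,  6.54981618e-03,  1.62023741e+02]), 'force': array([ 0.05176762, -0.04056141, -0.45963875]), 'wrist_torque': array([ 0.0351746 , -0.03608912,  0.02548948]), 'grasp_force': 0.0, 'grip_width': 0.08695353273736593}
{'camera_matrix': array([[459.86228184,   0.        , 280.08655633],
       [  0.        , 459.86228184, 211.19125241],
       [  0.        ,   0.        ,   1.        ]]), 'origin': array([1.27329366, 0.12823766, 0.65305766]), 'orientation': array([-131.13486056,   -0.93309628,  100.32016052])}
{'camera_matrix': array([[508.3331881 ,   0.        , 277.99957987],
       [  0.        , 508.3331881 , 214.73902869],
       [  0.        ,   0.        ,   1.        ]]), 'origin': array([ 5.18179950e-01, -3.62966656e-04,  1.01260706e+00]), 'orientation': array([-1.73020697e+02,  3.29960120e-02, -8.99841920e+01])}
{'camera_matrix': array([[347.27486522,   0.        , 273.59257052],
       [  0.        , 347.27486522, 210.84272486],
       [  0.        ,   0.        ,   1.        ]]), 'mount': array([[ 5.92657544e-05, -9.58314004e-01, -2.85717108e-01,
         7.91388197e-02],
       [ 9.99999888e-01, -7.70817223e-05,  4.65965244e-04,
        -3.38443838e-04],
       [-4.68564585e-04, -2.85717103e-01,  9.58313893e-01,
        -1.49009585e-01],
       [ 0.00000000e+00,  0.00000000e+00,  0.00000000e+00,
         1.00000000e+00]])}
```

View pics/top.png

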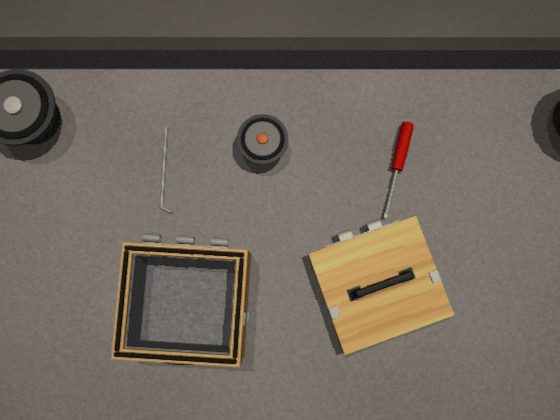

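View pics/scene.png

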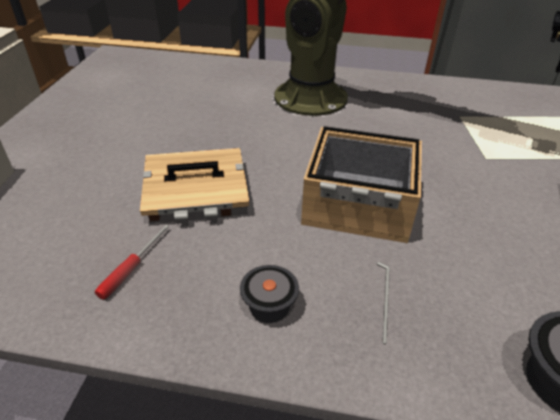

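The top view shows the lid at right (handle about (383,284), lid knuckles (345,237) and (375,227)). The box is at left, with its knuckles at (150,238), (185,240) and (219,242). In the scene view the lid handle is near (193,168) and the box knuckles near (328,188)–(392,200).

```bash
cat > m.py <<'E'
from h import *
for n in ("top","scene"):
    z=np.load(n+".npz");p,d,K,T=[z[k] for k in "pdKT"];P=pts(d,K,T)
    hsv=cv2.cvtColor(p,cv2.COLOR_RGB2HSV)
    X,Y,Z=P[...,0],P[...,1],P[...,2]
    area=(d>0)&(abs(Y)<.42)&(X>.3)&(X<.85)
    def rect(m,name):
        q=P[m][:,:2]
        r=cv2.minAreaRect((q*1000).astype(np.float32));print(n,name,m.sum(),np.round(r[0],1),np.round(r[1],1),round(r[2],2),"z",np.round(np.percentile(P[m][:,2],[5,50,95]),4))
    op=lambda m:cv2.morphologyEx(m.astype(np.uint8),cv2.MORPH_OPEN,np.ones((3,3)))>0
    L=area&(Y<0)
    lidtop=op(L&(Z>.038)&(Z<.053)&(hsv[...,1]>70));rect(lidtop,"lidtop")
    bar=L&(Z>.058)&(Z<.1);rect(bar,"bar")
    B=area&(Y>0)&(X<.75)
    rim=op(B&(Z>.112)&(Z<.14)&((hsv[...,1]>70)|(hsv[...,2]<60)));rect(rim,"rim")
    for s,m0 in (("lidk",L&(Z>.02)&(Z<.05)),("boxk",B&(Z>.10)&(Z<.14))):
        m=m0&(hsv[...,1]<45)&(hsv[...,2]>90)
        c,l,st,ce=cv2.connectedComponentsWithStats(m.astype(np.uint8))
        for i in range(1,c):
            if st[i,4]>15: q=P[l==i];print(n,s,np.round(ce[i]),st[i,4],np.round(q.mean(0),4),"zmax",round(np.percentile(q[:,2],95),4))
E
python3 m.py
```

```text
top lidtop 11525 [ 505.5 -192.4] [199.8 220.3] 19.42 z [0.0427 0.0455 0.0484]
top bar 498 [623.7 -86.8] [367.3 104.5] 41.71 z [0.0711 0.079  0.0818]
top rim 4844 [473.1 171.1] [220.6 200.7] 86.58 z [0.118  0.1224 0.1296]
top lidk [359. 230.] 310 [ 0.607  -0.1561  0.0392] zmax 0.047
top lidk [435. 276.] 72 [ 0.5202 -0.2947  0.0481] zmax 0.0498
top lidk [334. 312.] 72 [ 0.4526 -0.1044  0.048 ] zmax 0.0496
top boxk [151. 238.] 158 [0.5862 0.223  0.1242] zmax 0.1287
top boxk [184. 240.] 168 [0.5822 0.1652 0.124 ] zmax 0.1291
top boxk [218. 242.] 171 [0.5784 0.1057 0.1239] zmax 0.1293
top boxk [129. 303.] 24 [0.4734 0.261  0.1102] zmax 0.1128
top boxk [171. 349.] 163 [0.3941 0.1856 0.1105] zmax 0.1129
scene lidtop 4961 [ 507.4 -192.9] [206.2 220.2] 19.09 z [0.0412 0.0432 0.0451]
scene bar 441 [ 508.3 -192.8] [ 17.7 109.2] 19.18 z [0.0625 0.0741 0.0782]
scene rim 2360 [475.7 169.9] [220.4 202.1] 86.9 z [0.1145 0.1204 0.1268]
scene lidk [239. 166.] 37 [ 0.4543 -0.1042  0.0461] zmax 0.0482
scene lidk [147. 174.] 35 [ 0.5224 -0.2956  0.0457] zmax 0.0475
scene lidk [210. 211.] 114 [ 0.601  -0.1287  0.0347] zmax 0.0383
scene lidk [181. 213.] 109 [ 0.6211 -0.185   0.0343] zmax 0.0374
scene boxk [409. 183.] 16 [0.523  0.2569 0.1072] zmax 0.1101
scene boxk [328. 186.] 90 [0.5837 0.1039 0.1223] zmax 0.1255
scene boxk [360. 191.] 92 [0.5879 0.1627 0.1228] zmax 0.1264
scene boxk [392. 196.] 90 [0.5912 0.2219 0.1228] zmax 0.1262
```

Call:
jog_arm([
  [[-1,-1,0,0,0,0.22,0],[-1,-1,0,0,0,0.22,0],[-1,-1,0,0,0,0.22,0],[-1,-1,0,0,0,0.22,0],[-1,-1,0,0,0,0.22,0]],
], grip_force=50)

```text
time_s: 0.6
tool_pos: [0.2661, 0.4906, 0.2365]
tool_rot: [-180.0, 0.0, 121.9]
force: [-1.1, 0.5, 0.9]
grip_width: 0.0871
grasp_force: 0.0
```

Call:
jog_arm([
  [[-1,0.6,0,0,0,0.073,0],[-1,0.6,0,0,0,0.073,0],[-1,0.6,0,0,0,0.073,0],[-1,0.6,0,0,0,0.073,0]],
])

```text
time_s: 1.0
tool_pos: [0.3727, 0.4371, 0.2361]
tool_rot: [180.0, 0.1, 108.9]
force: [-0.6, 0.4, -0.3]
grip_width: 0.0868
grasp_force: 0.0
```

Call:
jog_arm([
  [[-1,0,0,0,0,0,0],[-1,0,0,0,0,0,0],[-1,0,0,0,0,0,0]],
])

```text
time_s: 1.3
tool_pos: [0.4048, 0.3393, 0.2366]
tool_rot: [-180.0, 0.2, 108.8]
force: [-0.9, 0.3, 0.3]
grip_width: 0.0872
grasp_force: 0.0
```

Call:
jog_arm([
  [[-1,0,0,0,0,0,0],[-1,0,0,0,0,0,0],[-1,0,0,0,0,0,0]],
])

```text
time_s: 1.6
tool_pos: [0.4373, 0.245, 0.2368]
tool_rot: [180.0, 0.1, 108.8]
force: [0.9, -0.4, -0.0]
grip_width: 0.087
grasp_force: 0.0
```

Call:
jog_arm([
  [[-1,0,0,0,0,0,0],[-1,0,0,0,0,0,0],[-1,0,0,0,0,0,0]],
])

```text
time_s: 1.9
tool_pos: [0.47, 0.1506, 0.2369]
tool_rot: [180.0, 0.1, 108.7]
force: [-0.2, 1.0, 0.6]
grip_width: 0.0866
grasp_force: 0.0
```

```bash
python3 - <<'E'
from h import *
p,d,K,T=cam("wrist");save("wbox",p);np.savez("wbox",p=p,d=d,K=K,T=T)
E
```

Call:
jog_arm([
  [[-1,0,0,0,0,0,0],[-1,0,0,0,0,0,0],[-1,0,0,0,0,0,0]],
])

```text
time_s: 2.25
tool_pos: [0.5026, 0.0571, 0.2369]
tool_rot: [180.0, 0.2, 108.8]
force: [-0.5, 0.6, -0.3]
grip_width: 0.0869
grasp_force: 0.0
```

Call:
jog_arm([
  [[-1,0,0,0,0,0,0],[-1,0,0,0,0,0,0],[-1,0,0,0,0,0,0]],
])

```text
time_s: 2.55
tool_pos: [0.5353, -0.0376, 0.2368]
tool_rot: [180.0, 0.2, 108.8]
force: [-0.5, 0.2, -0.4]
grip_width: 0.0866
grasp_force: 0.0
```

Call:
jog_arm([
  [[-1,-0.4,0,0,0,0,0],[-1,-0.4,0,0,0,0,0],[-1,-0.4,0,0,0,0,0],[-1,-0.4,0,0,0,0,0]],
])

```text
time_s: 2.95
tool_pos: [0.5295, -0.1394, 0.2364]
tool_rot: [-180.0, -0.0, 109.1]
force: [0.5, 0.4, 0.2]
grip_width: 0.0869
grasp_force: 0.0
```

```bash
python3 - <<'E'
from h import *
o=env.get_obs();print(o["tool_pos"],o["tool_rot"])
p,d,K,T=cam("wrist");save("wlid",p);np.savez("wlid",p=p,d=d,K=K,T=T)
E
sed -i 's/for n in ("top","scene")/import sys\nfor n in sys.argv[1:]/' m.py; python3 m.py wbox wlid
python3 -c "
import cv2,numpy as np
a=cv2.imread('pics/wbox.png');b=cv2.imread('pics/wlid.png')
cv2.imwrite('pics/both.png',cv2.resize(np.hstack([a,b]),(800,300)))"
```

```text
[ 0.52947428 -0.13938996  0.23639597] [-1.79998091e+02 -4.11032715e-02  1.09142774e+02]
wbox lidtop 9 [507.6 -76.5] [2.7 1.6] 19.98 z [0.0381 0.0388 0.0418]Traceback (most recent call last):
  File "m.py", line 14, in <module>
    bar=L&(Z>.058)&(Z<.1);rect(bar,"bar")
                          ~~~~^^^^^^^^^^^
  File "m.py", line 10, in rect
    r=cv2.minAreaRect((q*1000).astype(np.float32));print(n,name,m.sum(),np.round(r[0],1),np.round(r[1],1),round(r[2],2),"z",np.round(np.percentile(P[m][:,2],[5,50,95]),4))
                                                                                                                                     ~~~~~~~~~~~~~^^^^^^^^^^^^^^^^^^^^^
    return _quantile_unchecked(
        a, q, axis, out, overwrite_input, method, keepdims, weights)
    return _ureduce(a,
                    func=_quantile_ureduce_func,
    ...<5 lines>...
                    overwrite_input=overwrite_input,
                    method=method)
    r = func(a, **kwargs)
    result = _quantile(arr,
                       quantiles=q,
    ...<2 lines>...
                       out=out,
                       weights=wgt)
    slices_having_nans = np.isnan(arr[-1, ...])
                                  ~~~^^^^^^^^^
IndexError: index -1 is out of bounds for axis 0 with size 0
```

View pics/both.png

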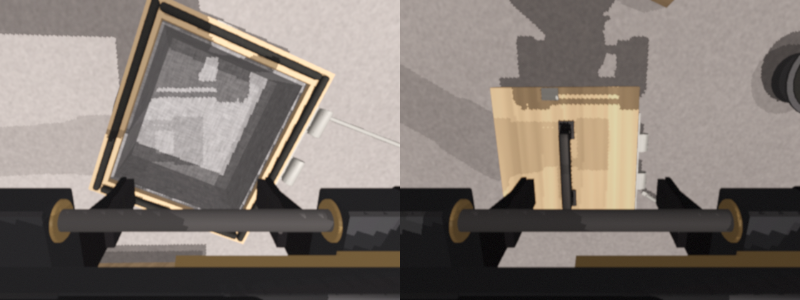

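The composite shows two views. On the left is the box with two knuckles at about (320,123) and (293,171). On the right is the lid with its bar running vertically near (567,165), between the open fingers. Next I fit the bar and box edges from these.

```bash
python3 - <<'E'
from h import *
def load(n):
    z=np.load(n+".npz");p,d,K,T=[z[k] for k in "pdKT"];return p,d,K,T,pts(d,K,T),cv2.cvtColor(p,cv2.COLOR_RGB2HSV)
p,d,K,T,P,h=load("wlid"); Z=P[...,2]
m=(d>.2)&(Z>.065)&(Z<.09)&(h[...,2]<90); m[280:]=0
q=P[m]; r=cv2.fitLine((q[:,:2]*1000).astype(np.float32),cv2.DIST_HUBER,0,.01,.01).ravel()
print("bar",len(q),np.round(q.mean(0),4),"dir",np.degrees(np.arctan2(r[1],r[0]))%180, "ztop",np.percentile(q[:,2],[10,50,90]))
c=np.array([np.cos(np.radians(19.3)),np.sin(np.radians(19.3))]); s=q[:,:2]@c; print("bar across lid-x coord",np.percentile(s,[2,50,98]), "top/scene est", np.array([.5065,-.1926])@c)
m=(d>.2)&(Z>.035)&(Z<.055)&(h[...,1]>60);m[280:]=0
q=P[m];s=q[:,:2]@c;n=np.array([-c[1],c[0]]);print("lid edges x",np.percentile(s,[.5,99.5]),"left edge y",np.percentile(q[:,:2]@n,99.7),"z",np.median(q[:,2]),"est centre y",np.array([.5065,-.1926])@n)
p,d,K,T,P,h=load("wbox"); Z=P[...,2]
m=(d>.2)&(Z>.108)&(Z<.14)&(P[...,0]<.62);m[290:]=0
k=m&(h[...,1]<45)&(h[...,2]>90)&(P[...,0]>.56)
nn,l,st,ce=cv2.connectedComponentsWithStats(k.astype(np.uint8))
for i in range(1,nn):
    if st[i,4]>30:
        q=P[l==i];print("boxk",st[i],np.round(cv2.minAreaRect((q[:,:2]*1000).astype(np.float32)),2) if 0 else cv2.minAreaRect((q[:,:2]*1000).astype(np.float32)),np.percentile(q[:,2],[50,98]))
w=m&(h[...,1]>70);q=P[w];a=np.radians(-3.3);c=np.array([np.cos(a),np.sin(a)]);n=np.array([-c[1],c[0]])
print("rim rear x",np.percentile(q[:,:2]@c,[.5,99.5]),"left y",np.percentile(q[:,:2]@n,99.7),"est",np.array([.4745,.1705])@c,np.array([.4745,.1705])@n, "z",np.median(q[:,2]))
E
```

```text
bar 1404 [ 0.5022 -0.1831  0.0789] dir 109.52236 ztop [0.07731398 0.07940315 0.08039806]
bar across lid-x coord [0.40687307 0.41346125 0.41941244] top/scene est 0.41437810994033886
lid edges x [0.31375878 0.5107992 ] left edge y -0.24014889730456715 z 0.04571811209969695 est centre y -0.34918160318417746
boxk [ 386  149   80  111 1874] ((581.9371948242188, 189.3214874267578), (96.78855895996094, 17.408369064331055), 86.66826629638672) [0.12542938 0.12848723]
rim rear x [0.36192374 0.55967536] left y 0.30556432984565157 est 0.4638985253867502 0.1975314105250065 z 0.12080840080894997
```

Call:
jog_arm([
  [[-0.43,-0.4,0,0,0,-0.001,0],[-0.43,-0.4,0.3,0,0,-0.001,0],[-0.43,-0.4,0.7,0,0,-0.001,0],[-0.43,-0.4,1,0,0,-0.001,0],[-0.43,-0.4,1,0,0,-0.001,0]],
])

```text
time_s: 3.5
tool_pos: [0.5039, -0.1887, 0.1323]
tool_rot: [-179.6, -0.3, 109.7]
force: [0.3, 0.2, 0.0]
grip_width: 0.0869
grasp_force: 0.0
```

Call:
jog_arm([
  [[0,0,0.2,0,0,0,0],[0,0,0.4,0,0,0,0],[0,0,0.55,0,0,0,0],[0,0,0.68,0,0,0,0],[0,0,0.68,0,0,0,0]],
])

```text
time_s: 4.0
tool_pos: [0.5056, -0.1921, 0.0675]
tool_rot: [-179.9, -0.1, 109.5]
force: [0.4, 0.2, 0.0]
grip_width: 0.0869
grasp_force: 0.0
```

Call:
jog_arm([
  [[0,0,0,0,0,0,1],[0,0,0,0,0,0,1],[0,0,0,0,0,0,1],[0,0,0,0,0,0,1],[0,0,0,0,0,0,1]],
], grip_force=50)

```text
time_s: 4.5
tool_pos: [0.5062, -0.1934, 0.0689]
tool_rot: [180.0, 0.0, 109.5]
force: [-0.5, 0.0, -0.5]
grip_width: 0.055
grasp_force: 0.0
```

Call:
jog_arm([
  [[0,0,0,0,0,0,1],[0,0,0,0,0,0,1],[0,0,0,0,0,0,1]],
])

```text
time_s: 4.8
tool_pos: [0.506, -0.1933, 0.0685]
tool_rot: [180.0, -0.0, 109.5]
force: [-0.6, -0.0, -0.3]
grip_width: 0.0308
grasp_force: 0.0
```

Call:
jog_arm([
  [[0,0,0,0,0,0,1],[0,0,0,0,0,0,1],[0,0,0,0,0,0,1],[0,0,0,0,0,0,1],[0,0,0,0,0,0,1]],
])

```text
time_s: 5.3
tool_pos: [0.5058, -0.1934, 0.0685]
tool_rot: [-180.0, -0.0, 109.5]
force: [-1.5, -0.4, 0.6]
grip_width: 0.0137
grasp_force: 50.0
```

Call:
jog_arm([
  [[0,0,-0.1,0,0,0,1],[0,0,-0.2,0,0,0,1],[0,0,-0.3,0,0,0,1],[0,0,-0.4,0,0,0,1],[0,0,-0.5,0,0,0,1]],
])

```text
time_s: 5.8
tool_pos: [0.5061, -0.1933, 0.1196]
tool_rot: [180.0, 0.0, 109.5]
force: [0.0, -0.6, -6.4]
grip_width: 0.0134
grasp_force: 50.0
```

Call:
jog_arm([
  [[0,0,-0.2,0,0,0,1],[0,0,-0.4,0,0,0.03,1],[0,0,-0.6,0,0,0.06,1],[0,0,-0.8,0,0,0.1,1],[0,0,-0.9,0,0,0.126,1]],
])

```text
time_s: 6.3
tool_pos: [0.5067, -0.1938, 0.211]
tool_rot: [179.8, -0.0, 86.5]
force: [-0.2, 1.4, -5.8]
grip_width: 0.0138
grasp_force: 50.0
```

Call:
jog_arm([
  [[0.1,0,0,0,0,0,1],[0.3,-0.03,0,0,0,0,1],[0.5,-0.06,0,0,0,0,1],[0.7,-0.1,0,0,0,0,1],[0.9,-0.13,0,0,0,0,1]],
])

```text
time_s: 6.8
tool_pos: [0.4971, -0.101, 0.2078]
tool_rot: [-179.9, -0.0, 86.9]
force: [0.4, 0.8, -6.3]
grip_width: 0.0135
grasp_force: 50.0
```

Call:
jog_arm([
  [[0.2,-0.03,0,0,0,0,1],[0.4,-0.06,0,0,0,0,1],[0.6,-0.09,0,0,0,0,1],[0.8,-0.11,0,0,0,0,1],[1,-0.13,0,0,0,0,1]],
])

```text
time_s: 7.3
tool_pos: [0.4897, -0.0006, 0.2079]
tool_rot: [-179.9, -0.0, 86.9]
force: [0.9, 0.5, -6.4]
grip_width: 0.0133
grasp_force: 50.0
```

Call:
jog_arm([
  [[0.2,-0.03,0,0,0,0,1],[0.4,-0.06,0,0,0,0,1],[0.6,-0.09,0,0,0,0,1],[0.8,-0.11,0,0,0,0,1],[1,-0.13,0,0,0,0,1]],
])

```text
time_s: 7.8
tool_pos: [0.4822, 0.0998, 0.2078]
tool_rot: [-179.9, 0.0, 86.9]
force: [-0.5, 0.6, -6.4]
grip_width: 0.013
grasp_force: 50.0
```

Call:
jog_arm([
  [[0.2,-0.04,0,0,0,0,1],[0.4,-0.1,0,0,0,0,1],[0.6,-0.13,0,0,0,0,1],[0.7,-0.13,0,0,0,0,1],[0.7,-0.13,0,0,0,0,1]],
])

```text
time_s: 8.3
tool_pos: [0.4735, 0.1708, 0.208]
tool_rot: [-180.0, 0.0, 87.0]
force: [-0.0, -0.4, -6.9]
grip_width: 0.0136
grasp_force: 50.0
```

```bash
python3 - <<'E'
from h import *
o=env.get_obs();print(o["tool_pos"],o["tool_rot"],o["force"],o["wrist_torque"])
for n in("top","scene"):
    p,d,K,T=cam(n);save(n+"2",p);np.savez(n+"2",p=p,d=d,K=K,T=T)
a=cv2.imread('pics/top2.png')[190:390,80:300];b=cv2.imread('pics/scene2.png')[100:260,270:450]
cv2.imwrite('pics/c2.png',np.hstack([cv2.resize(a,(400,364)),cv2.resize(b,(400,364))]))
E
```

```text
[0.47353906 0.170841   0.20802375] [-1.79955941e+02  1.21135353e-02  8.70302993e+01] [-0.03646552 -0.37457651 -6.89304052] [-0.13275265  0.08378257 -0.03215485]
```

View pics/c2.png

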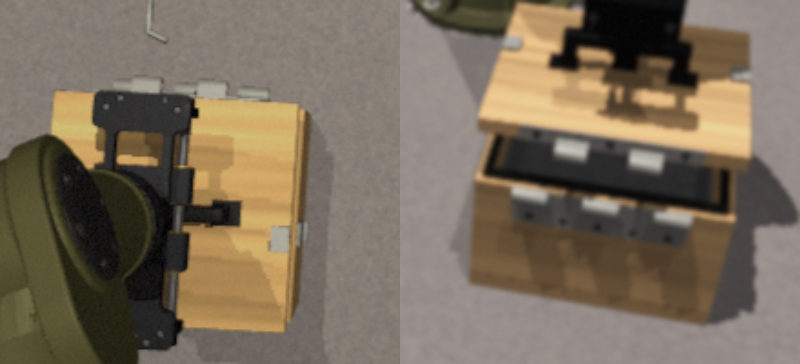

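The left crop (top camera) shows the lid over the box, its knuckles at about (148,86) and (212,90). The right crop (scene camera) shows the lid knuckles at (571,150) and (645,161), with the box knuckles below at (530,195), (600,205) and (672,217). Measuring both in the same scene image cancels the calibration bias.

```bash
cat > k.py <<'E'
from h import *
import sys
def rel(n,src=None):
    if src is None: p,d,K,T=cam(n);np.savez("last_"+n,p=p,d=d,K=K,T=T);save("last_"+n,p)
    else: z=np.load(src);p,d,K,T=[z[k] for k in "pdKT"]
    P=pts(d,K,T);h=cv2.cvtColor(p,cv2.COLOR_RGB2HSV);Z=P[...,2]
    m=(d>0)&(h[...,1]<50)&(h[...,2]>105)&(P[...,0]>.55)&(P[...,0]<.63)&(P[...,1]>.05)&(P[...,1]<.28)&(Z>.09)
    nn,l,st,ce=cv2.connectedComponentsWithStats(m.astype(np.uint8),connectivity=4)
    a=np.radians(-3.3);c=np.array([[np.cos(a),np.sin(a)],[-np.sin(a),np.cos(a)]])
    for i in range(1,nn):
        if st[i,4]>20:
            q=P[l==i];b=q[:,:2]@c.T
            print(n,np.round(ce[i],1),st[i,4],"world",np.round(q.mean(0)*1e3,1),"box-dir x",np.round(np.percentile(b[:,0],[50,95])*1e3,1),"y mid",np.round(np.percentile(b[:,1],[3,97])*1e3,1),round(np.percentile(b[:,1],[3,97]).mean()*1e3,1),"ztop",round(np.percentile(q[:,2],95)*1e3,1))
if __name__=="__main__":
    for s in sys.argv[1:]: rel(s.split("2")[0] if s.endswith("npz") else s, s if s.endswith("npz") else None)
E
python3 k.py scene2.npz top2.npz
```

```text
scene [346.8 164.8] 124 world [584.  132.6 174.1] box-dir x [576.5 582.4] y mid [153.6 178. ] 165.8 ztop 176.8
scene [380.5 169.7] 131 world [586.9 192.6 174.1] box-dir x [575.8 582.5] y mid [213.6 238.3] 225.9 ztop 176.8
scene [328.  185.2] 81 world [584.  102.8 123.2] box-dir x [577.9 581.3] y mid [119.9 150.9] 135.4 ztop 126.3
scene [359.8 190.1] 85 world [587.3 162.6 123.4] box-dir x [577.8 581.8] y mid [181.4 210.4] 195.9 ztop 125.8
scene [392.5 195.4] 91 world [591.2 222.3 123.5] box-dir x [578.3 581.7] y mid [241.8 270. ] 255.9 ztop 126.3
top [155.9 236.1] 213 world [586.2 205.2 162.4] box-dir x [573.5 580.1] y mid [216.6 270.1] 243.3 ztop 178.8
top [200.7 239.4] 378 world [581.3 130.8 153.3] box-dir x [573.2 579.8] y mid [124.2 209.2] 166.7 ztop 185.2
```

```bash
python3 - <<'E'
from h import *
from scipy.optimize import least_squares
z=np.load("scene2.npz");p,d,K,T=[z[k] for k in "pdKT"];P=pts(d,K,T)
a=np.radians(-3.3);c=np.array([[np.cos(a),np.sin(a)],[-np.sin(a),np.cos(a)]])
B=P[...,:2]@c.T*1e3;Z=P[...,2]*1e3
for n,ys,z0 in(("lid",[166,226],170),("box",[135.5,196,256],120)):
    for y in ys:
        m=(d>0)&(abs(B[...,1]-y)<10)&(B[...,0]>560)&(B[...,0]<590)&(abs(Z-z0-2)<9)
        x,zz=B[...,0][m],Z[m]
        f=lambda v:np.hypot(x-v[0],zz-v[1])-7
        r=least_squares(f,[574,z0],loss="soft_l1",f_scale=.7);print(n,y,m.sum(),np.round(r.x,2),"res",np.median(abs(r.fun)))
E
```

```text
lid 166 137 [574.24 169.9 ] res 1.6909594910047598
lid 226 142 [574.22 169.84] res 1.508900382844677
box 135.5 91 [573.87 118.46] res 0.7862983830214167
box 196 95 [574.14 118.71] res 0.8427735239116272
box 256 98 [573.85 119.04] res 1.0346037490535394
```

Call:
jog_arm([
  [[0,0,0.1,0,0,0.001,1],[0,0,0.2,0,0,0.001,1],[0,0,0.3,0,0,0.001,1],[0,0,0.34,0,0,0.001,1],[0,0,0.34,0,0,0.001,1]],
])

```text
time_s: 8.9
tool_pos: [0.4736, 0.1686, 0.1734]
tool_rot: [-179.9, 0.1, 86.6]
force: [-0.1, 0.2, -5.9]
grip_width: 0.0134
grasp_force: 50.0
```

```bash
python3 k.py scene; python3 - <<'E'
import cv2
a=cv2.imread('pics/last_scene.png')[110:260,280:440];cv2.imwrite('pics/c3.png',cv2.resize(a,(640,600),interpolation=cv2.INTER_CUBIC))
E
```

```text
scene [344. 180.] 121 world [583.  131.2 138.9] box-dir x [575.9 582.3] y mid [150.8 176.8] 163.8 ztop 141.7
scene [376.8 185.1] 123 world [586.8 191.4 139.3] box-dir x [575.6 582.2] y mid [212.6 237. ] 224.8 ztop 142.2
scene [328.1 184.8] 91 world [582.6 103.  122.9] box-dir x [577.6 581.7] y mid [119.8 150.5] 135.1 ztop 126.3
scene [360.  189.8] 96 world [585.5 162.8 122.9] box-dir x [577.2 581.4] y mid [181.5 210.6] 196.0 ztop 126.5
scene [392.7 195.1] 102 world [589.8 222.8 123.2] box-dir x [577.9 581.9] y mid [242.  270.2] 256.1 ztop 126.4
```

View pics/c3.png

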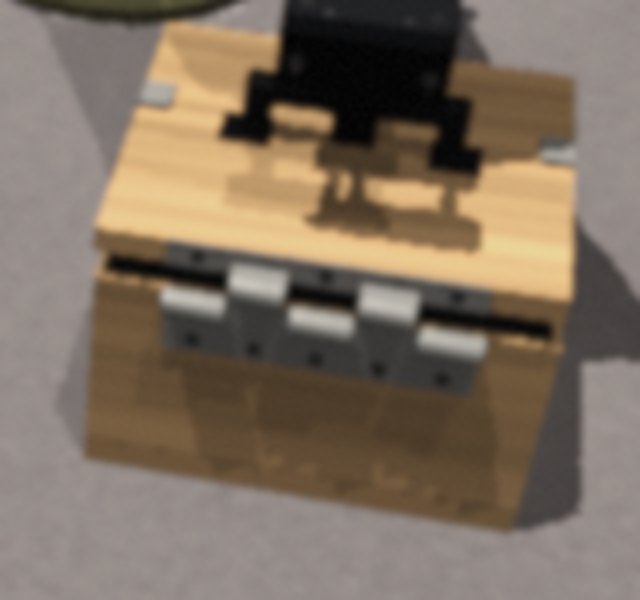

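The lid knuckles at (258,282) and (388,303) sit just above the gaps, between the box knuckles at (193,302), (320,320) and (452,343). They are about 1.3 mm too far right, so I correct that and go lower.

Call:
jog_arm([
  [[0.013,0,0,0,0,0,1],[0.013,0,0,0,0,0,1],[0.013,0,0.03,0,0,0,1],[0.013,0,0.05,0,0,0,1],[0.013,0,0.05,0,0,0,1]],
])

```text
time_s: 9.45
tool_pos: [0.4741, 0.1702, 0.1692]
tool_rot: [-180.0, 0.0, 86.6]
force: [-0.7, -1.0, -6.6]
grip_width: 0.0136
grasp_force: 50.0
```

```bash
python3 k.py scene; python3 -c "
from h import *
o=env.get_obs();print(o['tool_pos'],o['tool_rot'],o['force'])"
```

```text
scene [337.3 183.2] 216 world [582.8 119.5 129.5] box-dir x [576.8 582.1] y mid [122.6 178. ] 150.3 ztop 137.7
scene [384.2 190.6] 227 world [588.3 206.2 129.9] box-dir x [576.7 582.4] y mid [214.3 269.2] 241.8 ztop 137.6
scene [360.1 189.8] 98 world [585.4 163.  122.8] box-dir x [577.3 581.7] y mid [181.5 210.5] 196.0 ztop 126.0
[0.47421013 0.17025395 0.16935371] [-1.79981098e+02  1.25337184e-02  8.65997571e+01] [ 0.08952776 -0.30833962 -6.53764055]
```

Call:
jog_arm([
  [[0,0,0.02,0,0,0,1],[0,0,0.04,0,0,0,1],[0,0,0.06,0,0,0,1],[0,0,0.06,0,0,0,1],[0,0,0.06,0,0,0,1]],
])

```text
time_s: 10.0
tool_pos: [0.4745, 0.1704, 0.1641]
tool_rot: [180.0, -0.0, 86.6]
force: [-0.9, -1.1, -1.9]
grip_width: 0.0137
grasp_force: 50.0
```

Call:
jog_arm([
  [[0,0,0.01,0,0,0,1],[0,0,0.02,0,0,0,1],[0,0,0.03,0,0,0,1],[0,0,0.04,0,0,0,1],[0,0,0.04,0,0,0,1]],
])

```text
time_s: 10.5
tool_pos: [0.4746, 0.1704, 0.1602]
tool_rot: [180.0, -0.0, 86.6]
force: [-3.5, -1.1, 5.6]
grip_width: 0.0138
grasp_force: 50.0
```

```bash
python3 k.py scene;python3 - <<'E'
import cv2
a=cv2.imread('pics/last_scene.png')[110:260,280:440];cv2.imwrite('pics/c4.png',cv2.resize(a,(640,600),interpolation=cv2.INTER_CUBIC))
E
```

```text
scene [360.9 189.3] 555 world [585.9 163.9 124.5] box-dir x [577.  582.4] y mid [125.7 267. ] 196.3 ztop 128.3
```

View pics/c4.png

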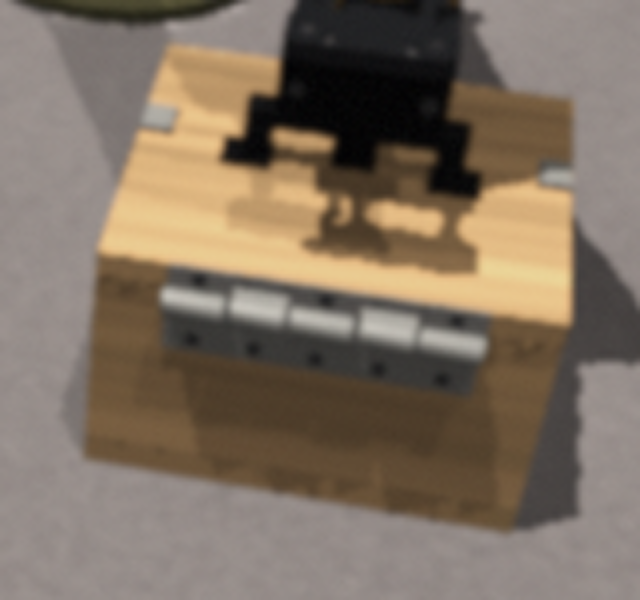

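The knuckles now interleave in one row, from (193,300) to (452,343). The seal has taken 12 N, so about 2 mm of travel remains. There is a −3.5 N sideways force, so I ease the lid back 1 mm and press.

Call:
jog_arm([
  [[0,-0.01,0,0,0,0,1],[0,-0.01,0.01,0,0,0,1],[0,-0.01,0.02,0,0,0,1],[0,-0.01,0.03,0,0,0,1],[0,-0.01,0.03,0,0,0,1]],
])

```text
time_s: 11.05
tool_pos: [0.4745, 0.1704, 0.1585]
tool_rot: [179.9, -0.1, 86.6]
force: [-4.4, -2.8, 10.6]
grip_width: 0.0135
grasp_force: 50.0
```

Call:
jog_arm([
  [[0,0,0.01,0,0,0,1],[0,0,0.01,0,0,0,1],[0,0,0.01,0,0,0,1]],
])

```text
time_s: 11.35
tool_pos: [0.4745, 0.1704, 0.1584]
tool_rot: [179.9, -0.1, 86.6]
force: [-5.5, -3.1, 17.1]
grip_width: 0.0134
grasp_force: 50.0
```

```bash
python3 - <<'E'
from h import *
from scipy.optimize import least_squares
o=env.get_obs();print(o["tool_pos"],o["tool_rot"],o["force"],o["wrist_torque"])
a=np.radians(-3.3);c=np.array([[np.cos(a),np.sin(a)],[-np.sin(a),np.cos(a)]])
for n in("scene","top"):
    p,d,K,T=cam(n);P=pts(d,K,T);B=P[...,:2]@c.T*1e3;Z=P[...,2]*1e3;h=cv2.cvtColor(p,cv2.COLOR_RGB2HSV)
    if n=="scene":
        save("fin",p)
        for y in(135.5,166,196,226,256):
            m=(d>0)&(abs(B[...,1]-y)<10)&(B[...,0]>560)&(B[...,0]<590)&(abs(Z-122)<9);x,zz=B[...,0][m],Z[m]
            r=least_squares(lambda v:np.hypot(x-v[0],zz-v[1])-7,[574,120],loss="soft_l1",f_scale=.7)
            g=(d>0)&(abs(B[...,1]-y)<8)&(h[...,1]<50)&(h[...,2]>105)&(B[...,0]>560)&(B[...,0]<590)&(Z>100)
            print(y,m.sum(),np.round(r.x,2),"bright barrel mean x,z",np.round([B[...,0][g].mean(),Z[g].mean()],1))
    m=(d>0)&(Z>125)&(Z<145)&(h[...,1]>70)&(abs(B[...,0]-463)<95)&(abs(B[...,1]-196)<105)
    A=np.c_[B[m],np.ones(m.sum())];s=np.linalg.lstsq(A,Z[m],rcond=None)[0];print(n,m.sum(),"lid tilt rad x,y",np.round(s[:2],4),"z centre",s@[463,196,1])
E
```

```text
[0.47453287 0.17042163 0.15842972] [ 1.79870007e+02 -9.42031511e-02  8.65806410e+01] [-5.54698982 -3.11923343 17.07898646] [-0.84994491  1.34331739  0.02824567]
135.5 119 [573.27 120.04] bright barrel mean x,z [576.1 123.7]
166 127 [574.7  120.06] bright barrel mean x,z [575.7 124.9]
196 121 [573.18 120.19] bright barrel mean x,z [576.4 123.5]
226 128 [574.68 120.13] bright barrel mean x,z [575.8 124.9]
256 126 [573.24 120.18] bright barrel mean x,z [576.3 123.9]
scene 4341 lid tilt rad x,y [0.0007 0.0009] z centre 133.64950002700033
top 6473 lid tilt rad x,y [-0.0004 -0.0008] z centre 135.50911592383696
```

```bash
python3 -c "
from h import *
print(env.sign_off())"
```

```text
the job is handed in; nothing more can be done
None
```

The lid is on the box with both knuckles in their gaps and was handed in still pressed fully home: level within 0.001 rad, holes at rim height and about 1.4 mm behind the box's axis, gripper pressing down with about 17 N; sign-off did not report a verdict.

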